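Push a chocolate bar out of its tin with the cam ejector and hold it up

ROBOT

A 6-joint arm with a two-finger parallel gripper is mounted at the origin on a cart in front of the work surface, level with it; the furniture and walls round the work are solid. World frame = base frame: x ahead of the robot, y to its left, z up, the work surface at z = 0. Lengths are in mm, angles in rad, forces in N, time in s.
With the tool pointing down it reaches from about 325 to 900 mm from the base axis. Payload 6.1 kg.
Tool frame: the origin (TCP) lies between the finger pads; the fingertips stand 8 mm ahead of it and the grasp point (between the pads) lies 11 mm behind it; z points along the fingers, y is the line along which they close (so a half turn about z gives the same grasp; the last joint's range is limited). The gripper opens to 87 mm and grips with 3 to 60 N. Pads are 19 mm wide; open, the fingers measure 117 mm over their backs; the gripper's body (75 mm by 190 mm) begins 51 mm behind the grasp point.
Start: joints at [-1.388, 0.22, 1.526, -0, 1.395, -0.126], TCP at [189.94, -595.431, 230.538] pointing down, gripper open.
Joint ranges: [-2.98, 2.98], [-0.91, 2.08], [0.09, 2.57], [-1.24, 4.39], [0.2, 2.65], [-2.68, 2.68]. Speed limits (rad/s): [2.57, 2.57, 3.01, 3.14, 3.14, 3.14].

INTERFACE

Orientations are given as [roll, pitch, yaw] about the fixed x, y, z axes, in that order (R = Rz(yaw) Ry(pitch) Rx(roll)).
In Python, from plant import readout, camera, manip, spotter gives the robot as it stands.
- The arm moves only by the tool carry_out, never from a script. Its argument "increments" is a list of rows, each a list of 3 entries, a list of its own where there are three numbers: the turn, a rotation vector about the tool's x, y, z in rad, then the shift along the tool's x, y, z in cm, then the opening, from 0 (shut) to 1 (fully open). In form: [[[wx, wy, wz], [tx, ty, tz], grip], ...]. A call has 1 to 12 rows; each row shifts and turns the commanded pose from where the row before left it, along the tool's axes as they then stand; what a row does not reach is not made up. A row lasts 1/12 s, in which the tool goes at most 41.7 mm and 7.16 degrees, less where a joint would pass 70% of its speed; a pose out of reach is approached as far as the arm can. A call with a gripper value outside its range is refused whole. The fingers move at their own pace and stop on an object; "force" is the grip in N (left out, the last holds). Time passes only in rows, so rows that do not move let the fingers close. It gives the time, the measured TCP pose, the force, the opening and the grip force at its end, in the units of the state.
- readout.state(): the state, without advancing time (a new reading comes with each control period).
- camera(name): name is "scene" or "top" or "wrist"; returns a dict with "image" (384x512x3 uint8, blue, green, red), "depth" (384x512 float32, mm along the optical axis (not along the pixel's ray), 0 where there is no reading), "vertical_fov" (degrees; the focal length in pixels is half the picture's height over the tangent of half this angle, whatever the lens; pixels are square), "cx", "cy" (the principal point, pixels), "view" (4x4, takes a point from world to camera coordinates); the wrist camera has in their place "T_tool_cam" (4x4, takes a point from camera to tool coordinates, whose origin is the TCP and whose axes are the flange's). Camera axes: x right, y up, looking along -z (the intrinsics and any distortion apply to the point x, -y, -z); pixel columns grow to the right and rows downward; lengths in mm; the calibration is good to about 2 mm. A picture is of the moment at which its call begins: read the wrist's pose just before it.
- manip.sign_off(): hands the job in; it is judged then, once.
Trained networks look in a picture, given as the dict that the camera call returned (one of the last four; its "shot" number tells which), for a name from the list of things; names that differ only in an ending like _2 or _b are one class to them, and where a whole thing is asked for, a point or a joint stands for the part that bears it (a point fixed in the world has none). Each returns a list of dicts, best first, with "conf" (0 to 1); they miss things now and then, are a little off and sometimes report something else, mostly with a low value. They report only what shows in the picture. A call takes as long as a camera call.
- spotter.boxes_of(picture, query): "bbox" ([centre column, centre row, width, height] in pixels, round what is visible of it).
The state is a dict: "time": time; "joints": joint angles; "joint_velocities": joint speeds; "joint_efforts": joint torques, N m; "tcp_pos": TCP position; "tcp_rot": TCP orientation; "contact_force": force on the tool from outside, world axes, zero at the start; "wrist_torque": the same for the moment, N m; "opening": opening from 0.0 (shut) to 1.0 (fully open); "grip_force": force on a finger pad.
Only numpy, scipy, OpenCV 4.12 (cv2) and the standard library are available. Lean on these libraries where they do the work, as an engineer would, in place of code of your own. Each camera call takes 0.05 s, during which the arm holds its last target. There are 200 camera calls.

TASK

Set the loose-bottom tin that has the chocolate bar in it down into the seat on top of the cam ejector, so that it lies flat on the seat between the stops, and let go of it. Then swing the ejector's lever up to the cam's highest lift, where the lever stands upright and the bar on its base plate has come up clear of the tin's rim, and finish while holding the lever there so that the bar can be taken off with a palette knife; the lever springs back if let go. Do not touch the bar, and leave the empty tin where it is.

Things in the scene. Friction and masses are not known exactly. Their poses are not given: they have to be found in the camera images.
- tin: filled tin: steel rectangular frame, 112 mm long (its x axis), 46 wide (y), 14 tall (z), walls 2.5, a 4 mm lip inside its lower edge carries the bar's base plate; origin: centre of its underside. 0.09 kg. Starts flat on the table, x axis within 35 degrees of the robot's y direction. Grip it across the 46 mm width, mid-length, low down (the bar's top is 1 mm below the rim).
- bar: dark chocolate bar of five segments stuck on a loose metal base plate (104 x 38 mm; 10.5 mm tall with the plate); origin: centre of the plate's underside. Lies loose in the tin with 1.5 mm play all round, 2.5 mm above the tin's underside. About 0.1 kg.
- empty_tin: a tin of the same make and size with only its bare base plate in it; origin: centre of its underside. It lies 0.13 to 0.26 m from the filled one, nearer to the robot or farther from it.
- ejector: cam ejector: metal fixture bolted to the table, base plate 160 x 110 x 10 mm, origin at the centre of its underside, on the table. Its x axis runs along the seat, away from the robot (yaw within 0.3 rad), y to its left. Two cheek plates (112 mm long, 42 mm wide over both) carry the seat; the plunger is between the seat's rails; the lever is on its right side (-y).
- nest (a point): middle of the seat, 72 mm above the table: a seated tin's underside centre comes here, its length along the ejector's x axis (either way round). End and corner stops leave 1.5 mm play all round; 5 mm above the seat they flare outward (lead-in about 3 mm, tops 13 mm above the seat). Within 38 mm of the middle the long sides have no stops and the seat is 42 mm wide: room for fingers.
- plunger: steel plunger plate, 94 x 28 mm, in the middle of the seat; origin: centre of its top face, at rest 1 mm below the seat. The cam lifts it 17 mm at the most (the bar's plate is then about 2 mm above the tin's rim).
- lever: cam, axle and lever in one; origin on the pivot in the ejector's middle, at (0, 0, 42) mm in its frame; y axis along the pivot, z along the lever. At rest it leans to the ejector's -x, 15 degrees above level, on a pin; it swings up and over towards +x: upright after 75 degrees (highest lift), stop 18 degrees beyond, where the lift is less again. A spring pulls it back with 1 to 3 N at its handle.
- handle (a point): middle of the black handle at the lever's end: a sleeve 24 mm in diameter, 56 mm long, parallel to the pivot, that revolves freely on its pin. It runs on a circle of 140 mm round the pivot line: in the ejector's frame at rest at (-135, -98, 78) mm, at the top at (0, -98, 182) mm. It can be pinched from above, fingers before and behind it (closing along the ejector's x axis).

How it is judged (in metres and radians):
On the way, in this order (a step that is already met when the one before it is completed fails the run):
1. the filled tin lies flat in the ejector's seat with the bar in it, let go of, the lever still down (horizontal distance between tin and nest below 0.004 m and z of tin in the frame of nest between -0.002 and 0.002 m and angle between the x axis of tin and the x axis of ejector, either way round below 0.08 rad and angle between tin's own z axis and vertical below 0.05 rad and horizontal distance between bar and tin below 0.006 m and z of bar in the frame of tin below 0.0055 m and contact force between the fingers and tin below 0.1 N and angle between lever's own z axis and vertical above 1.1 rad), for 0.2 s.
2. the lever has been swung up to the highest lift and the bar has come up clear of the tin (angle between lever's own z axis and vertical below 0.17 rad and z of bar in the frame of tin above 0.014 m), for 0.2 s.
At the end, for the whole second after the job is handed in: arm holds the lever within 0.17 rad of upright; bar level on the raised plunger alone, within 8 mm of centre, its plate 14 mm or more above the tin's underside (at the rim or higher); tin flat in the seat (4 mm, 2 mm in height, 0.08 rad), untouched; empty tin moved under 15 mm (all of step 2 and contact force between any of the fingers, the arm and lever above 0.5 N and contact force between bar and plunger above 0.2 N and contact force between bar and tin below 0.3 N and horizontal distance between bar and nest below 0.008 m and angle between bar's own z axis and vertical below 0.08 rad and linear speed of bar below 0.02 m/s and horizontal distance between tin and nest below 0.004 m and z of tin in the frame of nest below 0.002 m and angle between the x axis of tin and the x axis of ejector, either way round below 0.08 rad and contact force between the fingers and tin below 0.1 N and distance of empty_tin from where it was at the start of the episode below 0.015 m); the arm keeps its last pose, push and grip.
It fails at once if the bar is touched by the gripper or arm (contact force between any of the fingers, the arm and bar above 0.5 N).
It fails at once if the empty tin is moved more than 15 mm (distance of empty_tin from where it was at the start of the episode above 0.015 m).
It also fails if it takes over 64 s, if anything falls off the work surface, if the arm or the gripper's body presses on something with over 40 N, if the wrist force passes 120 N, or if a joint passes its speed limit or range.

## Working session

There is one attempt and no reset: what is moved stays moved. The work goes in short steps, Python scripts to look and compute and a tool call to move; the robot and the scene stay as the last step left them, time stands still between calls to the robot, and variables do not carry over. Pictures are saved under pics/ and viewed, at most 10 in all, crops included, and the job is handed in when it is done.

Besides the shell and the picture viewer there is one more tool, called after "Call:" as name([rows], argument=value, ...), one row to a line, values as JSON. carry_out: Moves the arm, as the interface text tells. Its arguments: {"type":"object","properties":{"increments":{"type":"array","items":{"type":"array"}},"force":{"type":"number"}},"required":["increments"]}

```bash
ls; mkdir -p pics
cat > h.py <<'E'
import numpy as np, cv2
from plant import readout, camera, manip, spotter
from scipy.spatial.transform import Rotation as R
def Ttool(s):
    T=np.eye(4);T[:3,:3]=R.from_euler('xyz',s['tcp_rot']).as_matrix();T[:3,3]=s['tcp_pos'];return T
def shot(name):
    s=readout.state();c=camera(name)
    if 'view' in c: c['cw']=np.linalg.inv(np.array(c['view']))
    else: c['cw']=Ttool(s)@np.array(c['T_tool_cam'])
    c['f']=192/np.tan(np.radians(c['vertical_fov']/2))
    return c
def cloud(c):
    d=c['depth'].astype(float);v,u=np.mgrid[:384,:512]
    x=(u-c['cx'])/c['f']*d;y=-(v-c['cy'])/c['f']*d
    P=np.stack([x,y,-d],-1)@c['cw'][:3,:3].T+c['cw'][:3,3]
    P[d==0]=np.nan
    return P
def ray(c,u,v,z):
    d=c['cw'][:3,:3]@np.array([(u-c['cx'])/c['f'],-(v-c['cy'])/c['f'],-1]);o=c['cw'][:3,3]
    return o+d*(z-o[2])/d[2]
E
python3 - <<'E'
from h import *
print(readout.state())
for n in ('scene','top','wrist'):
    c=shot(n);cv2.imwrite(f'pics/{n}0.png',c['image'])
    print(n,{k:v for k,v in c.items() if k not in('image','depth','cw')},c['cw'].round(2).tolist())
    P=cloud(c)
    for q in ('tin','bar','empty_tin','ejector','plunger','lever','handle'):
        for b in spotter.boxes_of(c,q)[:3]:
            u,v,w,h=b['bbox'];print(q,round(b['conf'],2),[round(t) for t in b['bbox']],P[min(383,int(v)),min(511,int(u))].round(0))
E
python3 - <<'E'
import cv2,numpy as np
a=[cv2.imread(f'pics/{n}0.png') for n in('scene','top','wrist')]
m=np.vstack([np.hstack(a[:2]),np.hstack([a[2],a[2]*0])])
cv2.imwrite('pics/m0.png',cv2.resize(m,(800,600)))
E
```

```text
pics
{'time': 0.0, 'joints': array([-1.38807017e+00,  2.21251948e-01,  1.52760230e+00, -3.34781126e-05,
        1.39465634e+00, -1.26109998e-01]), 'joint_velocities': array([ 0.0001303 ,  0.00125482,  0.00052064,  0.00135641, -0.00125937,
        0.0009102 ]), 'joint_efforts': array([ 1.84937067e-03, -4.94607675e+01, -3.87378287e+01,  7.00880494e-02,
        5.71990921e-02, -1.62790311e-04]), 'tcp_pos': array([ 189.8403908 , -594.85085678,  229.42588197]), 'tcp_rot': array([-3.13968580e+00, -2.08543474e-04,  3.08841853e-01]), 'contact_force': array([ 0.13480774, -0.67665311, -0.27319044]), 'wrist_torque': array([ 0.02733786, -0.01546335, -0.01908357]), 'grip_force': 0.0, 'opening': 1.0015854427999098}
scene {'vertical_fov': 50.74094613496153, 'cx': 257.22616197992846, 'cy': 189.08263773056356, 'view': array([[-8.60545548e-01, -5.09280359e-01, -9.74046782e-03,
         4.91573827e+02],
       [ 3.48464310e-01, -6.02542395e-01,  7.17993932e-01,
        -1.97971465e+02],
       [-3.71529252e-01,  6.14472276e-01,  6.95981204e-01,
        -8.65808770e+02],
       [ 0.00000000e+00,  0.0000
[... 1437 characters left out ...]
lever 0.65 [286, 192, 50, 69] [519. -25.  14.]
handle 0.45 [301, 218, 25, 12] [442. -54.  91.]
wrist {'vertical_fov': 64.50101007912941, 'cx': 253.26565086078273, 'cy': 192.65350930098407, 'T_tool_cam': array([[ 4.62339045e-04,  9.56911686e-01,  2.90378739e-01,
         7.93112051e+01],
       [ 9.99999680e-01, -2.52666262e-04, -7.59558359e-04,
        -7.92150061e-01],
       [-6.53461359e-04,  2.90378997e-01, -9.56911496e-01,
        -1.54210460e+02],
       [ 0.00000000e+00,  0.00000000e+00,  0.00000000e+00,
         1.00000000e+00]]), 'shot': 3, 'f': np.float64(304.29563923649204)} [[0.3, 0.91, 0.28, 265.26], [-0.95, 0.29, 0.09, -570.56], [0.0, -0.29, 0.96, 384.78], [0.0, 0.0, 0.0, 1.0]]
```

View pics/m0.png

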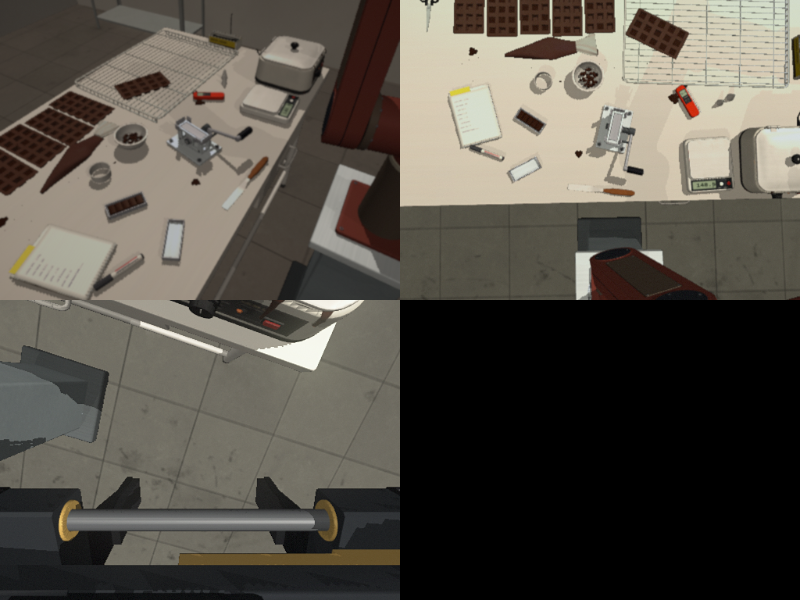

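The filled tin (dark bar) is near scene pixel (162,264), about world (627,315). The empty tin is near (223,311), about (451,340). The ejector is near (548,-10), with its handle toward the robot on the right. I'm setting out for the tin.

Call:
carry_out([
  [[0,0,0],[2.57,-2.72,-0.4],1],
  [[0,0,0],[2.57,-2.72,-0.4],1],
  [[0,0,0],[2.57,-2.72,-0.4],1],
  [[0,0,0],[2.57,-2.72,-0.4],1],
  [[0,0,0],[2.57,-2.72,-0.4],1],
  [[0,0,0],[2.57,-2.72,-0.4],1],
  [[0,0,0],[2.57,-2.72,-0.4],1],
  [[0,0,0],[2.57,-2.72,-0.4],1],
  [[0,0,0],[2.57,-2.72,-0.4],1],
  [[0,0,0],[2.57,-2.72,-0.4],1],
  [[0,0,0],[2.57,-2.72,0],1],
  [[0,0,0],[2.57,-2.72,0],1],
])

```text
time: 2.2
tcp_pos: [385.2, -189.2, 271.3]
tcp_rot: [3.14, -0.001, 0.308]
contact_force: [0.2, -0.9, -0.3]
opening: 1.001
grip_force: 0.0
```

Call:
carry_out([
  [[0,0,0],[2.57,-2.72,0],1],
  [[0,0,0],[2.57,-2.72,0],1],
  [[0,0,0],[2.57,-2.72,0],1],
  [[0,0,0],[2.57,-2.72,0],1],
  [[0,0,0],[2.57,-2.72,0],1],
  [[0,0,0],[2.57,-2.72,0],1],
  [[0,0,0],[2.57,-2.72,0],1],
  [[0,0,0],[2.57,-2.72,0],1],
])

```text
time: 2.87
tcp_pos: [514.8, 81.0, 270.8]
tcp_rot: [3.141, -0.001, 0.309]
contact_force: [0.5, -0.1, 0.9]
opening: 0.997
grip_force: 0.0
```

```bash
cat >> h.py <<'E'
def rect(P,lo,hi,box):
    m=(P[...,2]>lo)&(P[...,2]<hi)&(P[...,0]>box[0])&(P[...,0]<box[1])&(P[...,1]>box[2])&(P[...,1]<box[3])
    q=P[m][:,:2].astype(np.float32)
    if len(q)<10: return None
    return len(q),cv2.minAreaRect(q),q.mean(0),P[m][:,2].mean()
E
python3 - <<'E'
from h import *
c=shot('wrist');cv2.imwrite('pics/w1.png',c['image']);P=cloud(c);np.save('w1.npy',P)
for q in ('tin','ejector','plunger','lever','handle'):
    for b in spotter.boxes_of(c,q)[:2]:
        u,v,w,h=b['bbox'];print(q,round(b['conf'],2),[round(t) for t in b['bbox']],P[min(383,int(v)),min(511,int(u))].round(0))
print(rect(P,65,90,(450,650,-50,50)));print(rect(P,6,13,(440,680,-120,120)))
E
```

```text
tin 0.83 [108, 30, 81, 60] [615. 300.  14.]
ejector 0.74 [326, 150, 135, 224] [563.   7.  69.]
plunger 0.6 [338, 121, 68, 82] [598.   7.  71.]
lever 0.74 [347, 177, 81, 159] [532. -53.  -0.]
handle 0.42 [324, 253, 7, 21] [445. -31.  87.]
(5232, ((549.6519165039062, 5.344635009765625), (201.7941436767578, 88.0022964477539), 2.281017780303955), array([582.0639  ,   2.820704], dtype=float32), np.float64(72.98981022006372))
(3968, ((597.7883911132812, 6.7813568115234375), (110.7081069946289, 160.0513458251953), 76.59270477294922), array([600.01227 ,  29.307308], dtype=float32), np.float64(9.95992973589926))
```

View pics/w1.png

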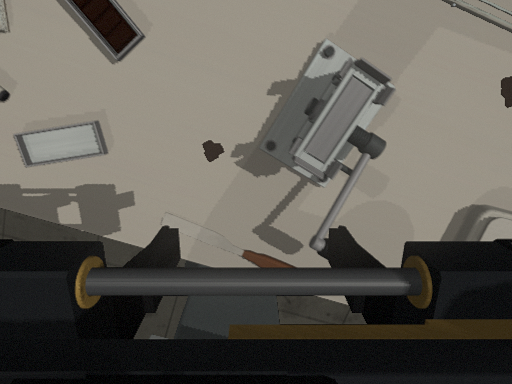

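The wrist view shows the ejector at pixel (326,150). Its base plate fit gives origin (598,7) and yaw -0.234. The filled tin is at (108,30), and the lever points back toward the robot with its handle at (320,245). Next I go above the tin.

Call:
carry_out([
  [[0,0,0],[2.54,-2.7,0],1],
  [[0,0,0],[2.54,-2.7,0],1],
  [[0,0,0],[2.54,-2.7,0],1],
  [[0,0,0],[2.54,-2.7,0],1],
  [[0,0,0],[2.54,-2.7,0],1],
  [[0,0,0],[2.54,-2.7,0],1],
  [[0,0,0],[2.54,-2.7,0],1],
  [[0,0,-0.11],[0,0,2],1],
  [[0,0,-0.11],[0,0,2],1],
  [[0,0,-0.11],[0,0,2],1],
  [[0,0,-0.11],[0,0,2],1],
  [[0,0,-0.11],[0,0,2],1],
])

```text
time: 4.17
tcp_pos: [626.7, 311.2, 169.9]
tcp_rot: [3.141, 0.0, 0.862]
contact_force: [-0.1, -0.1, -0.9]
opening: 1.001
grip_force: 0.0
```

Run:
```python
from h import *
print(readout.state()['tcp_pos'],readout.state()['tcp_rot'])
c=shot('wrist');cv2.imwrite('pics/w2.png',c['image']);P=cloud(c)
for q in ('tin','bar'):
    for b in spotter.boxes_of(c,q)[:2]:
        u,v,w,h=b['bbox'];print(q,round(b['conf'],2),[round(t) for t in b['bbox']],P[min(383,int(v)),min(511,int(u))].round(0))
print(rect(P,8,25,(540,720,230,400)))
```

```text
[626.73879587 311.15377067 169.85130803] [3.14134221e+00 1.23756010e-04 8.61934909e-01]
tin 0.83 [255, 170, 56, 108] [635. 319.  13.]
bar 0.9 [255, 167, 44, 100] [635. 321.  13.]
(3764, ((633.9390258789062, 316.79144287109375), (112.00932312011719, 45.88157272338867), 56.405521392822266), array([635.259 , 318.7485], dtype=float32), np.float64(12.26755683659521))
```

Call:
carry_out([
  [[0,0,0],[0.89,0.18,0],1],
  [[0,0,-0.122],[0,0,2],1],
  [[0,0,0],[0,0,3],1],
  [[0,0,0],[0,0,3],1],
  [[0,0,0],[0,0,3],1],
  [[0,0,0],[0,0,3],1],
  [[0,0,0],[0,0,1.3],1],
  [[0,0,0],[0,0,0.7],1],
  [[0,0,0],[0,0,0],1],
])

```text
time: 5.07
tcp_pos: [633.6, 318.2, 10.4]
tcp_rot: [-3.141, 0.001, 0.979]
contact_force: [0.4, -0.2, -0.3]
opening: 0.996
grip_force: 0.0
```

Call:
carry_out([
  [[0,0,0],[0,0,0],0.3],
  [[0,0,0],[0,0,0],0.3],
  [[0,0,0],[0,0,0],0.3],
  [[0,0,0],[0,0,0],0.3],
  [[0,0,0],[0,0,0],0.3],
  [[0,0,0],[0,0,0],0.3],
  [[0,0,0],[0,0,0],0.3],
  [[0,0,0],[0,0,0],0.3],
], force=20)

```text
time: 5.73
tcp_pos: [633.7, 318.7, 10.8]
tcp_rot: [3.141, -0.0, 0.981]
contact_force: [0.4, -0.9, 1.2]
opening: 0.524
grip_force: 20.0
```

Call:
carry_out([
  [[0,0,0],[0,0,-0.5],0.3],
  [[0,0,0],[0,0,-1.5],0.3],
  [[0,0,0],[0,0,-3],0.3],
  [[0,0,0],[0,0,-3.5],0.3],
  [[0,0,0],[0,0,-3.5],0.3],
  [[0,0,0],[0,0,-3.5],0.3],
  [[0,0,0],[0,0,-2.5],0.3],
  [[0,0,0],[0,0,-1],0.3],
  [[0,0,0],[-1.7,0.2,0],0.3],
  [[0,0,0],[-3,0.35,0],0.3],
  [[0,0,0],[-3.5,0.45,0],0.3],
  [[0,0,0],[-3.5,0.45,0],0.3],
])

```text
time: 6.73
tcp_pos: [578.7, 212.6, 199.3]
tcp_rot: [-3.14, 0.002, 0.982]
contact_force: [1.1, -1.4, -1.6]
opening: 0.524
grip_force: 20.0
```

Call:
carry_out([
  [[0,0,0],[-3.5,0.45,0],0.3],
  [[0,0,0],[-3.5,0.45,0],0.3],
  [[0,0,0],[-3.5,0.45,0],0.3],
  [[0,0,0],[-3.5,0.45,0],0.3],
  [[0,0,0],[-3,0.4,0],0.3],
  [[0,0,0],[-3,0.35,0],0.3],
  [[0,0,0.08],[0,0,0],0.3],
  [[0,0,0.12],[0,0,0],0.3],
  [[0,0,0.12],[0,0,0],0.3],
  [[0,0,0.12],[0,0,0],0.3],
  [[0,0,0.12],[0,0,0],0.3],
  [[0,0,0.12],[0,0,0],0.3],
])

```text
time: 7.73
tcp_pos: [489.5, 33.1, 199.8]
tcp_rot: [-3.141, 0.001, 0.295]
contact_force: [0.1, -0.5, -2.1]
opening: 0.526
grip_force: 20.0
```

Call:
carry_out([
  [[0,0,0.12],[0,0,0],0.3],
  [[0,0,0.12],[0,0,0],0.3],
  [[0,0,0.12],[0,0,0],0.3],
  [[0,0,0.12],[0,0,0],0.3],
  [[0,0,0.05],[0,0,0],0.3],
  [[0,0,0],[0,0,0],0.3],
])

```text
time: 8.23
tcp_pos: [489.6, 33.2, 199.9]
tcp_rot: [3.141, 0.001, -0.231]
contact_force: [0.4, -0.8, -1.8]
opening: 0.532
grip_force: 20.0
```

Run:
```python
from h import *
s=readout.state();print(s['tcp_pos'],s['tcp_rot'],s['joints'],s['opening'])
c=shot('wrist');cv2.imwrite('pics/w3.png',c['image']);P=cloud(c);np.save('w3.npy',P)
print(rect(P,6,13,(450,720,-120,120)))
print(rect(P,66,100,(530,680,-40,60)))
print('stops',rect(P,78,95,(530,680,-40,60)))
print('handle',rect(P,60,110,(400,480,-110,-20)))
```

```text
[489.57430283  33.15121693 199.8542621 ] [ 3.14144655e+00  1.48495067e-03 -2.30933590e-01] [-9.33034545e-02 -7.93659730e-02  1.90134914e+00  6.08970970e-05
  1.32110044e+00  1.70841126e+00] 0.5318379955946897
(6051, ((589.3432006835938, 8.952537536621094), (110.25065612792969, 143.00650024414062), 76.70248413085938), array([594.7838  ,  12.267191], dtype=float32), np.float64(10.060550102952005))
(7238, ((589.4921264648438, 9.199867248535156), (60.93075942993164, 111.38855743408203), 76.9459457397461), array([590.1739  ,   8.771148], dtype=float32), np.float64(72.68596225649576))
stops (887, ((587.5823364257812, 9.502952575683594), (60.94775390625, 107.405029296875), 76.75865173339844), array([559.73334 ,  15.835359], dtype=float32), np.float64(82.80134483953627))
handle (1926, ((453.9990234375, -54.18097686767578), (72.55359649658203, 40.90058517456055), 76.69745635986328), array([450.32867 , -49.814472], dtype=float32), np.float64(85.01150951290518))
```

View pics/w3.png

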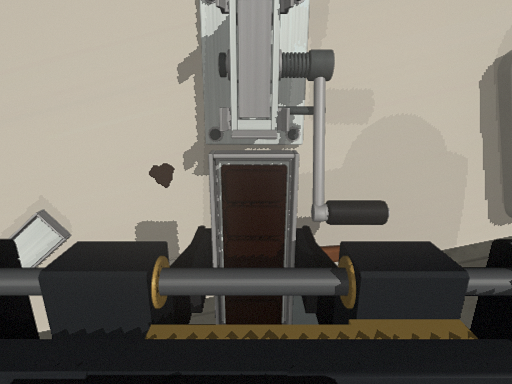

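The picture shows the tin hanging level with its front end at pixel row 152. The seat is ahead at column 255 and the handle is at (355,212). Both views agree on the ejector, origin (597.7,6.9) and yaw -0.232. One quick check for the tin's offset in the grip.

Run:
```python
from h import *
P=np.load('w3.npy').reshape(-1,3);s=readout.state();T=Ttool(s)
Q=(P-T[:3,3])@T[:3,:3]
m=(abs(Q[:,2])<15)&(Q[:,0]>20)&(Q[:,0]<90)&(abs(Q[:,1])<35);q=Q[m]
print(len(q),np.percentile(q[:,0],[99,99.9,100]),np.percentile(q[:,1],[0,1,99,100]),np.percentile(q[:,2],[1,10,50,90]))
print(cv2.minAreaRect(q[:,:2].astype(np.float32)))
n=np.array([597.7,6.9,82.6])
Q2=(n-T[:3,3])@T[:3,:3];print('nest-tcp in tool',Q2)
```

```text
5746 [53.69130196 53.81072444 53.90903528] [-22.99202966 -22.33191157  22.40604645  22.97067146] [-3.96155568 -3.0313279  -1.3591195   7.02332657]
((36.961341857910156, -0.012105941772460938), (45.95728302001953, 33.90678024291992), 89.97595977783203)
nest-tcp in tool [111.33021189   1.14484455 117.19818843]
```

Call:
carry_out([
  [[0,0,0],[1.5,0.11,0],0.3],
  [[0,0,0],[3,0,0],0.3],
  [[0,0,0],[3,0,0],0.3],
  [[0,0,0],[2.5,0,0],0.3],
  [[0,0,0],[1.34,0,0],0.3],
  [[0,0,0],[0,0,1.5],0.3],
  [[0,0,0],[0,0,3],0.3],
  [[0,0,0],[0,0,2.5],0.3],
  [[0,0,0],[0,0,1.5],0.3],
  [[0,0,0],[0,0,1],0.3],
  [[0,0,0],[0,0,0.3],0.3],
  [[0,0,0],[0,0,0],0.3],
])

```text
time: 9.28
tcp_pos: [600.0, 6.3, 101.8]
tcp_rot: [3.141, 0.002, -0.228]
contact_force: [0.8, 0.1, -1.9]
opening: 0.526
grip_force: 20.0
```

Run:
```python
from h import *
s=readout.state();T=Ttool(s);print(s['tcp_pos'],s['tcp_rot'],s['contact_force'])
print('to nest, tool mm',(np.array([597.7,6.9,82.6])-T[:3,3])@T[:3,:3]+[2.1,0,0])
c=shot('wrist');cv2.imwrite('pics/w4.png',c['image'])
```

```text
[599.98438077   6.29110581 101.83232327] [ 3.14145092e+00  1.51726041e-03 -2.28313766e-01] [ 0.83154495  0.05575872 -1.85539405]
to nest, tool mm [-0.23373094 -0.07878316 19.23587531]
```

View pics/w4.png

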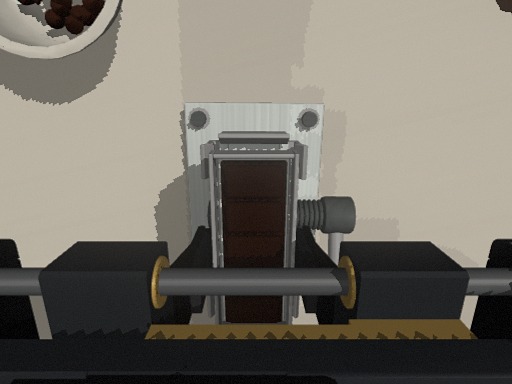

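The tin hangs centred over the seat, with the stops symmetric on both sides of it (columns 205–303, end stop at row 138). Lowering it now.

Call:
carry_out([
  [[0,0,0],[0,0,0.5],0.3],
  [[0,0,0],[0,0,0.4],0.3],
  [[0,0,0],[0,0,0.3],0.3],
  [[0,0,0],[0,0,0.3],0.3],
  [[0,0,0],[0,0,0.2],0.3],
  [[0,0,0],[0,0,0.15],0.3],
  [[0,0,0],[0,0,0],0.3],
  [[0,0,0],[0,0,0],0.3],
])

```text
time: 10.0
tcp_pos: [600.4, 6.2, 84.0]
tcp_rot: [3.142, 0.0, -0.229]
contact_force: [-0.3, -0.2, -2.0]
opening: 0.524
grip_force: 20.0
```

Call:
carry_out([
  [[0,0,0],[0,0,0.07],0.3],
  [[0,0,0],[0,0,0.07],0.3],
  [[0,0,0],[0,0,0.04],0.3],
  [[0,0,0],[0,0,0],0.3],
])

```text
time: 10.33
tcp_pos: [600.7, 6.2, 82.8]
tcp_rot: [3.142, -0.0, -0.229]
contact_force: [-1.5, 0.6, 2.5]
opening: 0.523
grip_force: 20.0
```

Call:
carry_out([
  [[0,0,0],[0,0,0],0.6],
  [[0,0,0],[0,0,0],0.7],
  [[0,0,0],[0,0,0],0.75],
  [[0,0,0],[0,0,0],0.75],
  [[0,0,0],[0,0,0],0.75],
  [[0,0,0],[0,0,-1],0.75],
  [[0,0,0],[0,0,-3],0.75],
  [[0,0,0],[0,0,-3.5],0.75],
  [[0,0,0],[0,0,-3.5],0.8],
  [[0,0,0],[0,0,-1.5],0.8],
  [[0,0,0],[0,0,0],0.8],
])

```text
time: 11.25
tcp_pos: [603.7, 5.9, 214.2]
tcp_rot: [-3.14, -0.01, -0.229]
contact_force: [0.7, -0.0, 0.4]
opening: 0.79
grip_force: 0.0
```

Run:
```python
from h import *
s=readout.state();T=Ttool(s);print(s['tcp_pos'],s['tcp_rot'],s['contact_force'],s['joints'])
c=shot('wrist');cv2.imwrite('pics/w5.png',c['image']);P=cloud(c)
print(rect(P,83.5,92,(530,680,-40,60)),rect(P,6,13,(450,720,-120,120)))
from numpy.linalg import norm
e=np.array([np.cos(-.232),np.sin(-.232)]);n=np.array([-e[1],e[0]])
Q=P.reshape(-1,3);d=Q[:,:2]-[597.7,6.9];a=d@e;b=d@n
for lo,hi in((-52,-30),(-20,0),(0,20),(30,52)):
    m=(a>lo)&(a<hi)&(abs(b)<15);print(lo,m.sum(),np.nanmedian(Q[m,2]))
m=(a>-60)&(a<60)&(abs(b)<30)&(Q[:,2]>83);print(a[m].min(),a[m].max(),b[m].min(),b[m].max())
```

```text
[603.73008555   5.87935697 214.16548725] [-3.14041664 -0.01038663 -0.22912765] [ 0.65836341 -0.01958814  0.39758891] [-1.20843007e-01  1.73613085e-01  1.61153299e+00  4.78326097e-05
  1.34599369e+00  1.67906444e+00]
(3885, ((597.807373046875, 6.905811309814453), (60.60978317260742, 128.13888549804688), 76.50605773925781), array([603.1115  ,   5.591795], dtype=float32), np.float64(85.00085629504291)) (4902, ((597.7146606445312, 6.780311584472656), (110.36451721191406, 159.84988403320312), 76.57725524902344), array([618.8078   ,   5.8796053], dtype=float32), np.float64(9.920771245029265))
-52 477 84.62534680586435
-20 589 84.54230873076824
0 621 84.73788787088125
30 4971 293.4724270011303
-59.680420070635755 57.77977535185666 -29.998085281460213 29.99867454365024
```

View pics/w5.png

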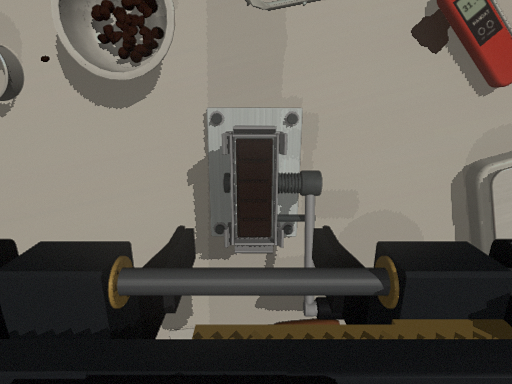

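The tin sits flat between the stops: plate-fit centre (597.7,6.8), yaw -0.235, bar top flat at about 85. The lever is on the right (column 310) with its handle half-hidden at (320,310). Now to the handle.

Call:
carry_out([
  [[0,0,0],[-2.36,1.63,0],0.8],
  [[0,0,0],[-2.36,1.63,0],0.8],
  [[0,0,0],[-2.36,1.63,0],0.8],
  [[0,0,0],[-2.36,1.63,0],0.8],
  [[0,0,0],[-2.36,1.63,0],0.8],
  [[0,0,0],[-2.36,1.63,0],0.8],
  [[0,0,-0.12],[0,0,0],0.8],
  [[0,0,-0.12],[0,0,0],0.8],
  [[0,0,-0.12],[0,0,0],0.8],
  [[0,0,-0.12],[0,0,0],0.8],
  [[0,0,-0.12],[0,0,0],0.8],
  [[0,0,-0.12],[0,0,0],0.8],
])

```text
time: 12.3
tcp_pos: [439.2, -56.6, 205.6]
tcp_rot: [-3.139, 0.002, 0.497]
contact_force: [0.3, 0.0, 1.2]
opening: 0.798
grip_force: 0.0
```

Call:
carry_out([
  [[0,0,-0.12],[0,0,0],0.8],
  [[0,0,-0.12],[0,0,0],0.8],
  [[0,0,-0.12],[0,0,0],0.8],
  [[0,0,-0.12],[0,0,0],0.8],
  [[0,0,-0.12],[0,0,0],0.8],
  [[0,0,-0.12],[0,0,0],0.8],
  [[0,0,-0.12],[0,0,0],0.8],
  [[0,0,0],[0,0,0],0.8],
  [[0,0,0],[0,0,0],0.8],
])

```text
time: 13.05
tcp_pos: [439.6, -56.6, 206.0]
tcp_rot: [-3.139, -0.0, 1.327]
contact_force: [1.0, 0.5, 1.0]
opening: 0.799
grip_force: 0.0
```

Run:
```python
from h import *
s=readout.state();T=Ttool(s);print(s['tcp_pos'],s['tcp_rot'],s['contact_force'],s['joints'])
e=np.array([np.cos(-.2345),np.sin(-.2345)]);n=np.array([-e[1],e[0]]);o=np.array([597.7,6.85])
c=shot('wrist');cv2.imwrite('pics/w6.png',c['image'])
for nm,P in(('w3',np.load('w3.npy')),('now',cloud(c))):
    Q=P.reshape(-1,3);d=Q[:,:2]-o;a=d@e;b=d@n
    m=(a>-165)&(a<-100)&(b<-72)&(b>-135)&(Q[:,2]>80)&(Q[:,2]<110);print(nm,m.sum(),[np.percentile(t[m],[1,50,99]).round(1) for t in (a,b,Q[:,2])])
h=np.r_[o-135*e-98*n,67]
print(h,'tool delta',(h-T[:3,3])@T[:3,:3])
```

```text
[439.56952302 -56.60797457 206.01412737] [-3.13930721e+00 -1.75023774e-04  1.32714657e+00] [1.04827537 0.4969098  0.96975981] [-3.06389460e-01 -2.08823031e-01  2.00425251e+00  3.21770454e-05
  1.34845510e+00 -6.27470302e-02]
w3 1314 [array([-145.4, -132.1, -123.8]), array([-125.2,  -98.4,  -72.4]), array([80.4, 88.1, 90.8])]
now 1300 [array([-146.4, -135.7, -124.2]), array([-127. ,  -97.8,  -72.6]), array([80.9, 88.1, 91. ])]
[443.6239069  -57.09964844  67.        ] tool delta [  0.4766221   4.3709464 139.0045864]
```

View pics/w6.png

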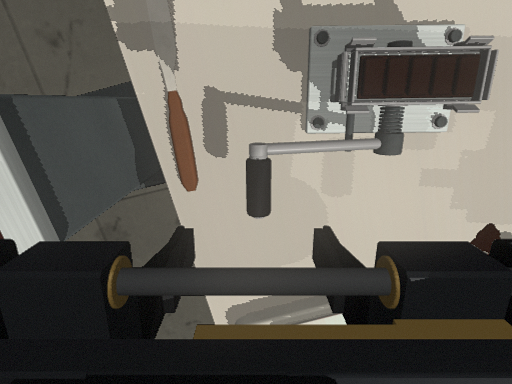

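The handle sits at pixel (258,185). The cloud puts it at ejector (-135,-98) with its top at 91, as the text says. Descend and pinch.

Call:
carry_out([
  [[0,0,-0.008],[0.05,0.44,0],0.8],
  [[0,0,0],[0,0,2],0.8],
  [[0,0,0],[0,0,3.5],0.8],
  [[0,0,0],[0,0,3.5],0.8],
  [[0,0,0],[0,0,2.5],0.8],
  [[0,0,0],[0,0,1.6],0.8],
  [[0,0,0],[0,0,0.8],0.8],
  [[0,0,0],[0,0,0],0.8],
])

```text
time: 13.77
tcp_pos: [443.3, -57.0, 66.3]
tcp_rot: [-3.138, -0.0, 1.338]
contact_force: [-0.1, -0.3, -0.3]
opening: 0.798
grip_force: 0.0
```

Call:
carry_out([
  [[0,0,0],[0,0,0],0.1],
  [[0,0,0],[0,0,0],0.1],
  [[0,0,0],[0,0,0],0.1],
  [[0,0,0],[0,0,0],0.1],
  [[0,0,0],[0,0,0],0.1],
  [[0,0,0],[0,0,0],0.1],
  [[0,0,0],[0,0,0],0.1],
  [[0,0,0],[0,0,0],0.1],
  [[0,0,0],[0,0,0],0.1],
], force=20)

```text
time: 14.52
tcp_pos: [444.1, -57.3, 67.9]
tcp_rot: [-3.14, 0.0, 1.339]
contact_force: [-1.5, 0.9, -0.6]
opening: 0.272
grip_force: 20.0
```

Run:
```python
from h import *
s=readout.state();e=np.array([np.cos(-.2345),np.sin(-.2345)]);n=np.array([-e[1],e[0]]);d=s['tcp_pos'][:2]-[597.7,6.85]
print(s['time'],d@e,d@n,s['tcp_pos'][2]+11,s['tcp_rot'],s['opening'],s['grip_force'],s['contact_force'])
t=np.radians(165-75*np.arange(25)/24);a=np.c_[14*np.cos(t),-14*np.sin(t)];print(np.diff(a,axis=0).round(2).tolist())
```

```text
14.5167 -134.54574376293616 -98.06239241070641 78.86693438131982 [-3.14010346e+00  4.61079565e-05  1.33881812e+00] 0.272346555490039 19.999099373817444 [-1.53835328  0.87214863 -0.61170753]
[[0.22, -0.73], [0.26, -0.72], [0.3, -0.7], [0.33, -0.69], [0.37, -0.67], [0.41, -0.65], [0.44, -0.62], [0.47, -0.6], [0.51, -0.57], [0.54, -0.54], [0.57, -0.51], [0.59, -0.48], [0.62, -0.45], [0.64, -0.41], [0.66, -0.38], [0.68, -0.34], [0.7, -0.3], [0.72, -0.27], [0.73, -0.23], [0.74, -0.19], [0.75, -0.14], [0.76, -0.1], [0.76, -0.06], [0.76, -0.02]]
```

Call:
carry_out([
  [[0,0,0],[0,0.22,-0.73],0.1],
  [[0,0,0],[0,0.26,-0.72],0.1],
  [[0,0,0],[0,0.3,-0.7],0.1],
  [[0,0,0],[0,0.33,-0.69],0.1],
  [[0,0,0],[0,0.37,-0.67],0.1],
  [[0,0,0],[0,0.41,-0.65],0.1],
  [[0,0,0],[0,0.44,-0.62],0.1],
  [[0,0,0],[0,0.47,-0.6],0.1],
  [[0,0,0],[0,0.51,-0.57],0.1],
  [[0,0,0],[0,0.54,-0.54],0.1],
  [[0,0,0],[0,0.57,-0.51],0.1],
  [[0,0,0],[0,0.59,-0.48],0.1],
])

```text
time: 15.52
tcp_pos: [494.3, -69.2, 144.0]
tcp_rot: [3.141, 0.0, 1.339]
contact_force: [-3.9, 0.3, 1.3]
opening: 0.267
grip_force: 20.0
```

```bash
cat > e.py <<'E'
from h import *
s=readout.state();e=np.array([np.cos(-.2345),np.sin(-.2345)]);n=np.array([-e[1],e[0]]);d=s['tcp_pos'][:2]-[597.7,6.85]
x,z=d@e,s['tcp_pos'][2]+11-42
print(s['time'],x,d@n,z,'r',np.hypot(x,z),'deg from upright',np.degrees(np.arctan2(x,z)),s['opening'],s['grip_force'],s['contact_force'])
E
python3 e.py
```

```text
15.5167 -82.89575267617602 -97.9960071861861 112.97901263817741 r 140.12838081005287 deg from upright -36.268502758984745 0.26683730235211917 19.999297857284546 [-3.91491978  0.27847943  1.31565251]
```

Call:
carry_out([
  [[0,0,0],[0,0.62,-0.45],0.1],
  [[0,0,0],[0,0.64,-0.41],0.1],
  [[0,0,0],[0,0.66,-0.38],0.1],
  [[0,0,0],[0,0.68,-0.34],0.1],
  [[0,0,0],[0,0.7,-0.3],0.1],
  [[0,0,0],[0,0.72,-0.27],0.1],
  [[0,0,0],[0,0.73,-0.23],0.1],
  [[0,0,0],[0,0.74,-0.19],0.1],
  [[0,0,0],[0,0.75,-0.14],0.1],
  [[0,0,0],[0,0.76,-0.1],0.1],
  [[0,0,0],[0,0.76,-0.06],0.1],
  [[0,0,0],[0,0.76,-0.02],0.1],
])

```text
time: 16.52
tcp_pos: [577.1, -88.8, 171.8]
tcp_rot: [-3.141, 0.0, 1.339]
contact_force: [-2.2, -1.3, -1.3]
opening: 0.268
grip_force: 20.0
```

Call:
carry_out([
  [[0,0,0],[0,0,0],0.1],
  [[0,0,0],[0,0,0],0.1],
  [[0,0,0],[0,0,0],0.1],
  [[0,0,0],[0,0,0],0.1],
  [[0,0,0],[0,0,0],0.1],
  [[0,0,0],[0,0,0],0.1],
])

```text
time: 17.02
tcp_pos: [576.1, -88.6, 171.8]
tcp_rot: [-3.141, 0.0, 1.339]
contact_force: [-1.9, -3.2, -1.0]
opening: 0.267
grip_force: 20.0
```

```bash
python3 e.py
python3 - <<'E'
from h import *
e=np.array([np.cos(-.2345),np.sin(-.2345)]);n=np.array([-e[1],e[0]]);o=np.array([597.7,6.85])
im=[]
for nm in('wrist','scene'):
    c=shot(nm);im.append(c['image'] if nm=='wrist' else cv2.resize(c['image'][100:260,180:360],(432,384)));Q=cloud(c).reshape(-1,3);d=Q[:,:2]-o;a=d@e;b=d@n
    for k in range(-50,50,20):
        m=(a>k)&(a<k+20)&(abs(b)<15)&(Q[:,2]<120);print(nm,k,m.sum(),np.nanmedian(Q[m,2]) if m.sum() else 0)
    m=(abs(a)<54)&(abs(b)<25)&(Q[:,2]>95)&(Q[:,2]<115);print('bar ctr',(a[m].min()+a[m].max())/2,(b[m].min()+b[m].max())/2,a[m].min(),a[m].max())
cv2.imwrite('pics/fin.png',cv2.resize(np.hstack(im),(800,325)))
E
```

```text
17.0167 1.1156916794179061 -97.83308434875893 140.82037828761892 r 140.82479791922876 deg from upright 0.45393349860289456 0.26658519180646584 19.999038577079773 [-1.87506682 -3.1781817  -1.00530406]
wrist -50 1188 98.32951884772325
wrist -30 1320 98.2917964425987
wrist -10 1292 98.29903997726592
wrist 10 1306 98.33749414599508
wrist 30 1299 98.2911169781737
bar ctr 1.9530981453441179 0.16332928594770024 -47.89530470393821 51.801500994626444
scene -50 108 96.45693477963022
scene -30 109 96.15782951700601
scene -10 87 96.91894196569524
scene 10 63 97.62688835891163
scene 30 95 95.70954972579341
bar ctr -1.32000407584232 0.8565047086431044 -50.726709600862506 48.086701449177866
```

View pics/fin.png

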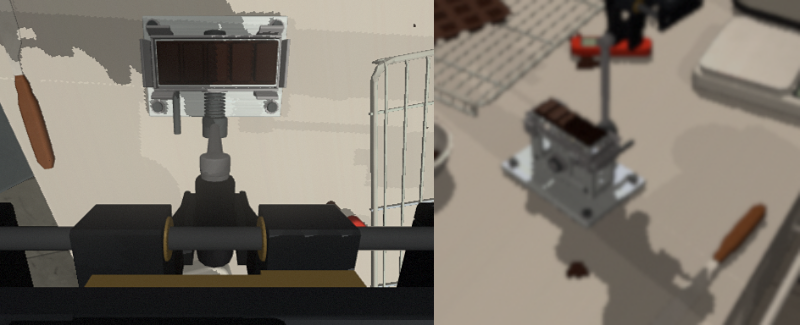

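The lever stands upright in the grip, and the bar is level with its top at about 98 mm, clear of the rim (wrist part at (218,62), scene part at (570,118)). Handing in.

```bash
python3 -c "
from plant import manip
print(manip.sign_off())"
```

```text
the job is handed in; nothing more can be done
None
```

I seated the filled tin flat in the ejector and swung the lever up, then handed the job in at about 17 s; no pass or fail came back. At hand-in the arm was holding the lever within about 0.5 degrees of upright, and the bar was level with its top at about 98 mm, clear of the tin's rim.

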